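# Clamp a sensor barrel in its test fixture and latch the strap

## Robot

A 7-joint arm with a two-finger parallel gripper is mounted at the origin on the work surface. World frame = base frame: x ahead of the robot, y to its left, z up, the work surface at z = 0. Lengths are in m, angles in rad, forces in N, time in s.
With the tool pointing down it reaches from about 0.4 to 0.9 m from the base axis. Payload 5.5 kg.
Tool frame: the origin (TCP) lies on the front face of the gripper's body, between the roots of the fingers; the fingertips stand 73 mm ahead of it and the grasp point (between the pads) lies 54 mm ahead of it (robot.tip_reach is the z of the fingertips in the tool frame, in m); z points along the fingers, y is the line along which they close (so a half turn about z gives the same grasp; the last joint's range is limited). The gripper opens to 85 mm and grips with 20 to 120 N. Pads are 22 mm wide; open, the fingers measure 114 mm over their backs; the gripper's body (76 mm by 85 mm) begins 54 mm behind the grasp point. The pads swing forward as they close: fully open they stand 13 mm farther back than shut.
Start: joints at [-0.977, 0.501, -0.427, 1.55, 0.221, 1.138, -0.21], TCP at [0.211, 0.615, 0.304] pointing down, gripper open.
Joint ranges: [-2.88, 2.88], [-0.31, 2.03], [-1.54, 1.56], [0.2, 2.42], [-1.41, 4.55], [0.19, 2.02], [-2.57, 2.57]. Speed limits (rad/s): [2.57, 2.57, 3.14, 3.14, 3.14, 3.14, 3.14].

## Interface

Orientations are given as a rotation vector (axis times angle).
In Python, from bench import robot, eyes gives the robot as it stands.
- The arm moves only by the shell command python3 -m jog 'ROWS'. ROWS is JSON, a list that holds one entry, the list of rows, each a list of 7 numbers: the turn, a rotation vector about the tool's x, y, z in units of 6 degrees (1.0 is 6 degrees), then the shift along the tool's x, y, z in units of 25 mm (1.0 is 25 mm), then the finger opening in mm, from 0 to 85.4. In form: [[[wx, wy, wz, x, y, z, grip], ...]]. A call has 1 to 20 rows; each row is the pose to reach, as a shift and turn from the pose commanded when the call began, along the tool's axes at that moment; what a row does not reach only later rows make up. A row lasts 1/12 s, in which the tool goes at most 41.7 mm and 7.16 degrees, less where a joint would pass 70% of its speed; a pose out of reach is approached as far as the arm can. A call with a gripper value outside its range is refused whole. The fingers move at their own pace and stop on an object; the grip force is fixed at half the most. Time passes only in rows, so rows that repeat a pose let the fingers close. It gives the time, the measured TCP pose, the force, the opening and the grip force at its end, in the units of the state.
- robot.state(): the state, without advancing time (a new reading comes with each control period).
- eyes.camera(name): name is "side" or "top" or "wrist"; returns the picture (384x512x3 uint8, red, green, blue); there is no depth.
- eyes.camera_info(name): a dict with "fovy" (degrees; the focal length in pixels is half the picture's height over the tangent of half this angle, whatever the lens; pixels are square), "cx", "cy" (the principal point, pixels), "dist_coeffs" ([k1, k2, p1, p2, k3] as OpenCV has them; the pictures are not rectified), "view" (4x4, takes a point from world to camera coordinates); the wrist camera has in their place "mount" (4x4, takes a point from camera to tool coordinates, whose origin is the TCP and whose axes are the flange's). Camera axes: x right, y down, z forward; pixel columns grow to the right and rows downward; lengths in m; the calibration is good to about 2 mm. A picture is of the moment at which its call begins: read the wrist's pose just before it. camera_info takes no time and is no camera call.
- robot.job_done(): hands the job in; it is judged then, once.
The state is a dict: "t": time; "q": joint angles; "dq": joint speeds; "effort": joint torques, N m; "tool_pos": TCP position; "orientation": TCP orientation; "ft_force": force on the tool from outside, world axes, zero at the start; "ft_torque": the same for the moment, N m; "opening": finger opening in m; "finger_force": force on a finger pad.
Only numpy, scipy, OpenCV 4.12 (cv2) and the standard library are available. Lean on these libraries where they do the work, as an engineer would, in place of code of your own. Each camera call takes 0.05 s, during which the arm holds its last target. There are 200 camera calls.

## Task

Load the black sensor barrel with the orange bands for its test: lay it gently in the two V-blocks of the blue clamp fixture, centred lengthwise, and let go; then swing the steel strap over it until it stops, and pinch both yellow release tabs of the black latch knob at once and turn it counter-clockwise (seen from above) to its stop, so that its hook holds the strap and the tabs spring out again. Leave the silver spare barrel and the spool where they are.

Things in the scene. Friction and masses are not known exactly. Their poses are not given: they have to be found in the camera images.
- barrel_centre (a point): Centre of the loose black sensor barrel with two orange bands: a plain cylinder 46 mm in diameter, 150 mm long, about 0.35 kg, x axis along it. It lies level in one lane of the rest (the silver spare in the other; which is which varies), its axis 45 mm above the table.
- spare_centre (a point): Centre of the silver spare barrel with blue bands, same size, in the other lane of the rest; it must stay there.
- rest: Fixed grey and black two-lane rest, origin at the table under its middle; lanes along x at y = -52 and +52 mm. Each barrel lies on two V supports 18 mm wide, centred 50 mm to either side of its middle along x, up to 41 mm above the table; the 82 mm between them is free for fingers down to 8 mm above the table.
- v_centre (a point): Where the barrel's centre must come to lie, fixed on the clamp fixture, 50 mm above the table (the barrel's top then at 73 mm); x along the barrel's final axis (either end may lead), y across, towards the strap's post. Two aluminium V-blocks 18 mm wide, centred at x = -50 and +50 mm, rise to 46 mm above the table, 38 mm to either side; the 82 mm between them is free for fingers.
- fixture: The fixed blue base plate of the clamp fixture, 12 mm thick, origin on the table right under point v_centre, same axes; it reaches from x = -75 to +75 and y = -160 to +110 mm. The strap's hinge post stands at y = +80 mm, the knob's axis at y = -105 mm, both at x = 0.
- strap_hinge (a point): Point on the strap's vertical hinge axis, 81 mm above the table. The strap is a flat steel bar 24 mm wide that reaches 148 mm from the hinge, from 76 to 86 mm above the table; it swings level, just over the barrel.
- strap_handle (a point): Centre of the upright red round handle on the strap: 18 mm in diameter, from 86 to 131 mm above the table (this point at 108 mm), 70 mm from the hinge axis. It can be pushed from the side or pinched from above.
- strap (a joint): Strap angle in rad about the vertical: 0 = closed against its stop, straight across the barrel (from the hinge towards the fixture's -y). It starts open at 1.25 to 1.75, counter-clockwise seen from above, roughly towards the fixture's +x. Friction 0.05 N m, no spring: it stays where it is left. A latched knob's hook blocks it.
- knob_grip (a point): On the latch knob's vertical axis, 112 mm above the table; turns with the knob. x axis through both yellow tabs, y along the black bar, towards the hook. Bar 36 mm wide (x), 76 mm long (y), from 94 to 130 mm above the table. A tab stands out of the middle of each long face: 28 mm wide, 98 to 126 mm above the table; 62 mm over both tabs, 44 mm with both pressed. Nothing beside the tabs is above 94 mm.
- knob (a joint): Knob angle in rad: 0 = unlatched (start), grows counter-clockwise seen from above; 1.05 = latched (stop at 1.07): its y axis then points to the fixture's +y, its hook over the end of the closed strap. Tab teeth lock it at both ends: it turns only while both tabs are pressed in over 5 mm, friction 0.06 N m. Let go within 0.05 rad of the stop, the tabs spring out and lock it.
- tab_a (a joint): Travel of the yellow release tab on the knob's +x face, in m: 0 = out (locked), 0.009 = fully pressed towards the axis. Spring: 4 N to start, 8 N fully pressed.
- tab_b (a joint): The same for the release tab on the knob's -x face.
- spool: Underside centre of an upright metal spool, 64 mm in diameter, 50 mm high, at the back of the table; leave it alone.
Things that resemble listed ones, but are neither listed nor needed, are in the scene too. Of the things shaped like the part that bears barrel_centre, the black one is meant.

How it is judged:
By the outcome, as a careful person would: the job done as asked, in the order asked, and still so for the second after the job is handed in, with the robot touching nothing.
It also fails if it takes over 61 s, if anything falls off the work surface, if the arm or the gripper's body presses on something with over 40 N, if the wrist force passes 120 N, or if a joint passes its speed limit or range.

## Working session

There is one attempt and no reset: what is moved stays moved. The work goes in short steps, Python scripts to look and compute and a shell command to move; the robot and the scene stay as the last step left them, time stands still between calls to the robot, and variables do not carry over. Pictures are saved under pics/ and viewed, at most 10 in all, crops included, and the job is handed in when it is done.

```bash
ls; mkdir -p pics; python3 - <<'E'
from bench import robot, eyes
import cv2, numpy as np
s=robot.state();print(s)
for n in("top","side"):
    print(n,eyes.camera_info(n)); cv2.imwrite(f"pics/{n}0.png",cv2.cvtColor(eyes.camera(n),cv2.COLOR_RGB2BGR))
print(eyes.camera_info("wrist"))
a=cv2.imread("pics/top0.png");cv2.imwrite("pics/top0b.png",cv2.resize(a,(800,600),interpolation=cv2.INTER_CUBIC))
E
```

```text
pics
{'t': 0.0, 'q': array([-0.97678806,  0.50184721, -0.42676647,  1.55149412,  0.22079789,
        1.13826237, -0.21027458]), 'dq': array([ 1.10187223e-04, -1.26503605e-03, -1.40302007e-05,  1.14718406e-03,
        1.49529640e-05,  9.38029810e-04, -8.10463519e-04]), 'effort': array([-2.82643668e-04, -5.69498992e+01, -5.81594467e+00, -2.80947536e+01,
        1.08270720e-02,  1.18187428e-02, -1.91359283e-05]), 'tool_pos': array([0.21099836, 0.61420457, 0.30283905]), 'orientation': array([-5.17100383e-01, -3.09835638e+00,  3.01516688e-03]), 'ft_force': array([ 0.03683753, -0.46919521,  0.13912348]), 'ft_torque': array([ 0.0259422 , -0.07342377,  0.01921753]), 'finger_force': 0.0, 'opening': 0.08544801865367797}
top {'fovy': 47.71627639204077, 'cx': 253.7254377286053, 'cy': 197.8413579200383, 'dist_coeffs': array([-0.06494276,  0.        ,  0.        ,  0.        ,  0.        ]), 'view': array([[ 0.01397963, -0.99964758,  0.02256719,  0.04861995],
       [-0.98622329, -0.0175053 , -0.1644907 ,  0.5497371 ],
       [ 0.16482778, -0.01995677, -0.98612044,  1.008768  ],
       [ 0.       
[... 287 characters left out ...]
   [-0.22219315, -0.49879241, -0.83775673,  0.24380883],
       [ 0.37655062,  0.74867014, -0.54562134,  0.67176068],
       [ 0.        ,  0.        ,  0.        ,  1.        ]])}
{'fovy': 61.839356765357365, 'cx': 257.01455991889003, 'cy': 186.1632251036712, 'dist_coeffs': array([-0.06316073,  0.        ,  0.        ,  0.        ,  0.        ]), 'mount': array([[ 2.04023876e-04, -9.46604082e-01, -3.22398310e-01,
         8.29917255e-02],
       [ 9.99999944e-01,  1.07382261e-04,  3.17543157e-04,
        -1.09868094e-04],
       [-2.65967789e-04, -3.22398357e-01,  9.46604051e-01,
        -7.12788998e-02],
       [ 0.00000000e+00,  0.00000000e+00,  0.00000000e+00,
         1.00000000e+00]])}
```

View pics/top0b.png

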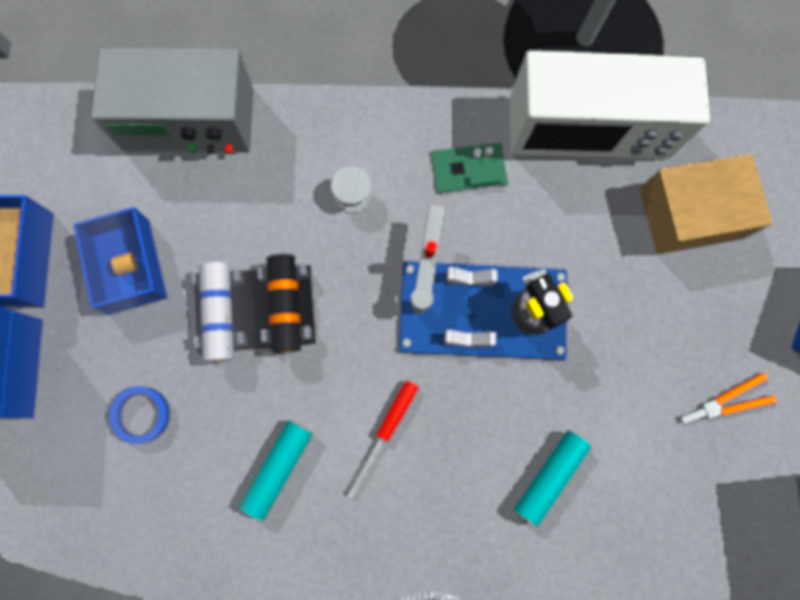

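View pics/side0.png

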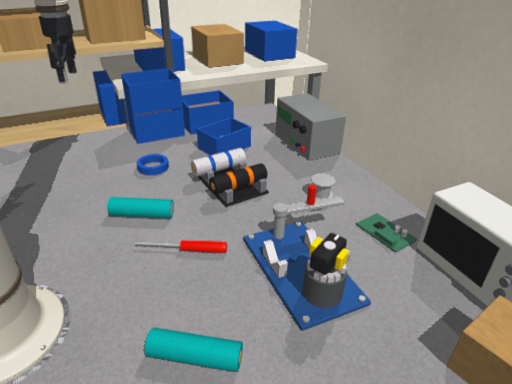

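The black barrel with orange bands is at (284,303) in the 800x600 top view. Things it could be mistaken for are the silver spare (215,310), the teal cylinders (275,470) and (553,478), and the screwdriver (397,410). I choose the black one, in the right lane. The fixture is at about (485,310), strap handle (431,248), knob (550,300) and spool (350,187). I'll check in close crops.

```bash
python3 - <<'E'
import cv2
a=cv2.imread("pics/top0.png")[120:240,112:376];cv2.imwrite("pics/c1.png",cv2.resize(a,None,fx=3,fy=3,interpolation=cv2.INTER_CUBIC))
a=cv2.imread("pics/side0.png")[140:330,180:380];cv2.imwrite("pics/c2.png",cv2.resize(a,None,fx=3,fy=3,interpolation=cv2.INTER_CUBIC))
E
```

```text
(no output)
```

View pics/c1.png

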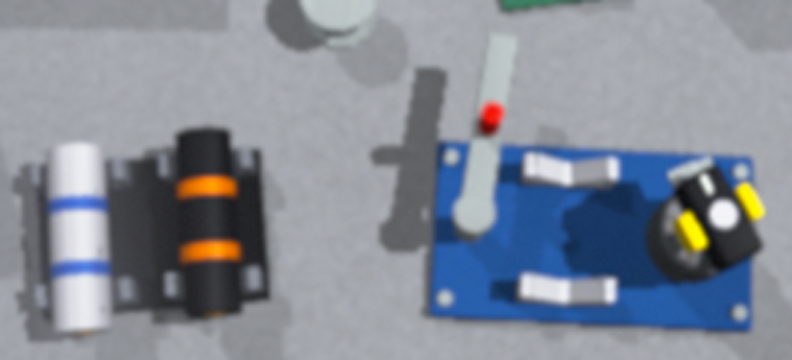

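View pics/c2.png

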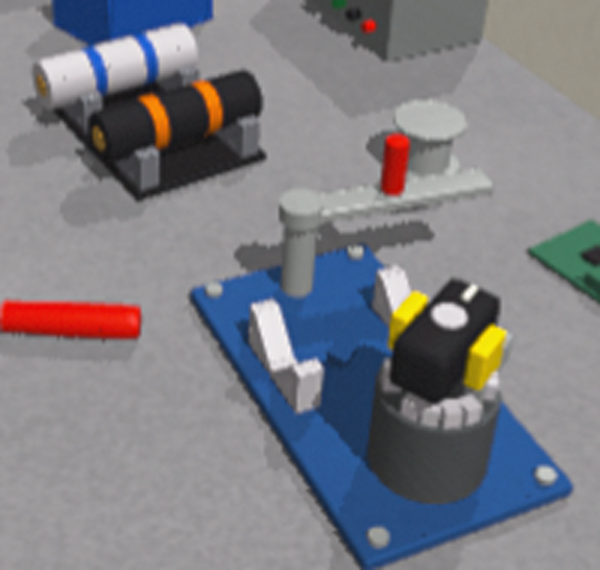

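```bash
cat > h.py <<'E'
from bench import robot, eyes
import cv2, numpy as np
from scipy.optimize import least_squares
from scipy.spatial.transform import Rotation as R
def proj(n,P,T=None):
    i=eyes.camera_info(n); f=192/np.tan(np.radians(i["fovy"]/2))
    V=i["view"] if T is None else np.linalg.inv(T@i["mount"])
    K=np.array([[f,0,i["cx"]],[0,f,i["cy"]],[0,0,1.]])
    return cv2.projectPoints(np.array(P,float).reshape(-1,3),cv2.Rodrigues(V[:3,:3])[0],V[:3,3],K,i["dist_coeffs"])[0][:,0]
def tool():
    s=robot.state();T=np.eye(4);T[:3,:3]=R.from_rotvec(s["orientation"]).as_matrix();T[:3,3]=s["tool_pos"];return T
def w(p,loc):
    c,s=np.cos(p[2]),np.sin(p[2]);l=np.atleast_2d(loc);return np.c_[p[0]+c*l[:,0]-s*l[:,1],p[1]+s*l[:,0]+c*l[:,1],l[:,2]]
E
python3 - <<'E'
from h import *
t=lambda a:(np.array(a)+.5)/3-.5+[112,120]
s=lambda a:(np.array(a)+.5)/3-.5+[180,140]
C=np.array([[75,110,12],[75,-160,12],[-75,-160,12],[-75,110,12],[0,-105,130]])/1e3
tc=t([[438,142],[752,157],[749,330],[428,317],[724,215]])
sc=s([[370,250],[570,487],[368,565],[192,293],[450,316]])
f=lambda p:np.r_[(proj("top",w(p,C))-tc),(proj("side",w(p,C))-sc)].ravel()
r=least_squares(f,[.5,0,0]);F=r.x;print("fix",F,np.round(r.fun.reshape(-1,2),1).tolist())
# barrel: mid of bands, crest silhouettes ~ axis for centre
def fb(p):
    e=w(p,[[.075,0,.045],[-.075,0,.045]]);a=np.r_[[np.cos(p[2])]]
    # silhouette midline ~ axis projection; band spacing unknown p[3]
    bt=w(p,[[p[3],0,.045],[-p[3],0,.045]])
    return np.r_[proj("top",bt)-t([[207,187],[211,250]]),proj("side",bt)-s([[208,107],[156,121]])].ravel()
r=least_squares(fb,[.5,.2,0,.025]);print("bar",r.x,np.round(r.fun.reshape(-1,2),1).tolist())
print("ends",(proj("top",w(r.x,[[.075,0,.045],[-.075,0,.045],[.075,0,.068],[-.075,0,.068]]))-[112,120])*3)
fs=lambda a:np.r_[proj("top",w(F,[[.07*np.sin(a[0]),.08-.07*np.cos(a[0]),.131]]))-t([[493,108]]),proj("side",w(F,[[.07*np.sin(a[0]),.08-.07*np.cos(a[0]),.131]]))-s([[397,141]])].ravel()
r=least_squares(fs,[1.5]);print("strap",r.x,r.fun)
fs2=lambda p:np.r_[proj("top",[[p[0],p[1],.131]])-t([[493,108]]),proj("side",[[p[0],p[1],.131]])-s([[397,141]])].ravel()
print("handle",least_squares(fs2,[.5,.1]).x)
print("v",w(F,[[0,0,.05],[0,-.105,.112],[0,.08,.081]]))
T=tool();print(T)
E
```

```text
fix [ 0.55633118 -0.05933688 -0.03741137] [[0.0, -0.6], [0.8, 0.4], [1.2, 1.3], [0.3, -0.1], [-0.1, 0.5], [-1.3, -3.0], [2.6, -0.4], [-0.7, -0.1], [-0.8, -1.9], [0.2, 0.4]]
bar [0.55906634 0.23334617 0.09653178 0.02584142] [[0.1, 0.0], [-0.1, -0.1], [0.0, -0.1], [-0.0, 0.3]]
ends [[202.93455027 127.45230995]
 [213.10719755 309.32881818]
 [198.77166648 120.43646594]
 [209.05189273 306.18047035]]
strap [1.46043637] [-0.17944944  1.62084968  0.71445068 -0.72415302]
handle [0.62953183 0.01037444]
v [[ 0.55633118 -0.05933688  0.05      ]
 [ 0.5524039  -0.16426341  0.112     ]
 [ 0.55932339  0.02060714  0.081     ]]
[[-9.45795886e-01  3.24761046e-01 -6.35655149e-04  2.11023326e-01]
 [ 3.24761665e-01  9.45794357e-01 -1.70172648e-03  6.14259589e-01]
 [ 4.85445798e-05 -1.81592233e-03 -9.99998350e-01  3.02926990e-01]
 [ 0.00000000e+00  0.00000000e+00  0.00000000e+00  1.00000000e+00]]
```

```bash
python3 -m jog '[[[0,0,-4.1,-18,-9.9,3.3,85],[0,0,-4.1,-18,-9.9,3.3,85],[0,0,-4.1,-18,-9.9,3.3,85],[0,0,-4.1,-18,-9.9,3.3,85],[0,0,-4.1,-18,-9.9,3.3,85],[0,0,-4.1,-18,-9.9,3.3,85],[0,0,-4.1,-18,-9.9,3.3,85],[0,0,-4.1,-18,-9.9,3.3,85],[0,0,-4.1,-18,-9.9,3.3,85],[0,0,-4.1,-18,-9.9,3.3,85],[0,0,-4.1,-18,-9.9,3.3,85],[0,0,-4.1,-18,-9.9,3.3,85],[0,0,-4.1,-18,-9.9,3.3,85],[0,0,-4.1,-18,-9.9,3.3,85],[0,0,-4.1,-18,-9.9,3.3,85],[0,0,-4.1,-18,-9.9,3.3,85]]]'
python3 - <<'E'
from h import *
T=tool();print(T.round(4).tolist());np.save("T1.npy",T)
a=cv2.cvtColor(eyes.camera("wrist"),cv2.COLOR_RGB2BGR);cv2.imwrite("pics/w1.png",a);cv2.imwrite("pics/w1b.png",cv2.resize(a,(800,600),interpolation=cv2.INTER_CUBIC))
E
```

```text
t: 1.43
tool_pos: [0.5554, 0.2355, 0.2211]
orientation: [0.156, -3.136, -0.001]
ft_force: [-0.5, 0.4, -1.3]
opening: 0.0849
finger_force: 0.0
[[-0.9951, -0.0993, -0.0013, 0.5554], [-0.0993, 0.9951, 0.0008, 0.2355], [0.0012, 0.0009, -1.0, 0.2211], [0.0, 0.0, 0.0, 1.0]]
```

View pics/w1b.png

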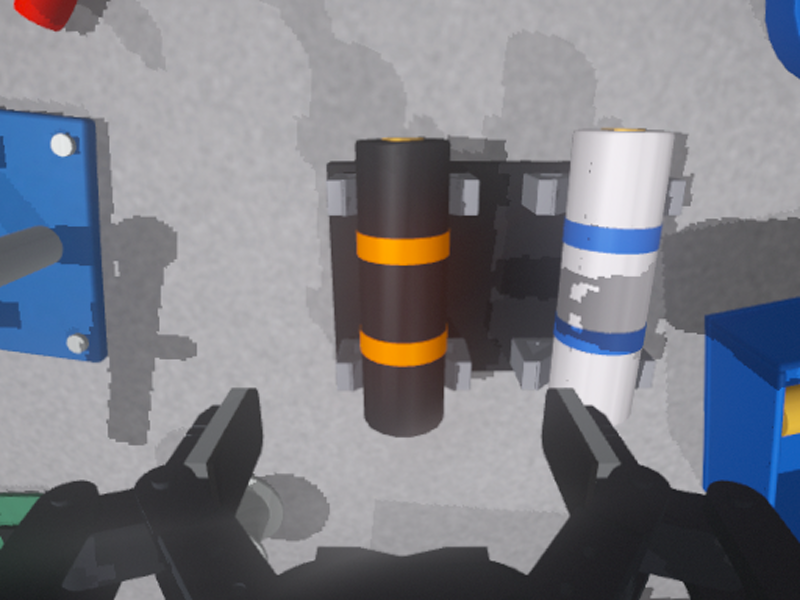

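```bash
python3 - <<'E'
from h import *
T=np.load("T1.npy")
q=lambda a:(np.array(a)+.5)*.64-.5
def f(p):
    l=w(p,[[-.075,0,.068],[.075,0,.068]]);m=proj("wrist",l,T)-q([[403,142],[404,436]])
    # silhouettes
    c=[]
    for xx in(-.07,.06):
        th=np.linspace(0,2*np.pi,181);ring=w(p,np.c_[0*th+xx,.023*np.cos(th),.045+.023*np.sin(th)])
        u=proj("wrist",ring,T)[:,0];c+=[u.min(),u.max()]
    o=[q([[356,0],[450,0],[365,0],[443,0]])[:,0]]
    return np.r_[m[:,1],np.array(c)-o[0]]
r=least_squares(f,[.556,.233,.1]);print(r.x,r.fun.round(1))
p=r.x
print((proj("wrist",w(p,[[-.0255,0,.068],[.0255,0,.068]]),T)+.5)/.64-.5)
# fixture from bolts? project predicted fixture corners/spare
F=[0.5563,-.0593,-.0374]
print((proj("wrist",w(F,[[75e-3,.11,.012],[-75e-3,.11,.012]]),T)+.5)/.64-.5)
E
```

```text
[0.55514759 0.2365317  0.10477479] [-0.5  0.9 -0.8  0.8 -1.3  1.4]
[[403.56944285 252.39998351]
 [403.97957046 352.67049909]]
[[ 96.76001161 363.37814232]
 [ 82.6477638  118.04877735]]
```

The barrel is under the gripper, its axis running vertically in the picture from (403,142) to (404,436), and the pads line up with it. Now I descend and grip.

```bash
python3 -m jog '[[[0,0,0,0,0.04,1.2,85],[0,0,-0.05,0,0.04,2.4,85],[0,0,-0.05,0,0.04,3.5,85],[0,0,-0.05,0,0.04,4.3,85],[0,0,-0.05,0,0.04,4.8,85],[0,0,-0.05,0,0.04,5,85],[0,0,-0.05,0,0.04,5,70],[0,0,-0.05,0,0.04,5,60],[0,0,-0.05,0,0.04,5,52],[0,0,-0.05,0,0.04,5,48],[0,0,-0.05,0,0.04,5,44],[0,0,-0.05,0,0.04,5,40],[0,0,-0.05,0,0.04,5,40],[0,0,-0.05,0,0.04,5,40],[0,0,-0.05,0,0.04,5,40]]]'
```

```text
t: 2.73
tool_pos: [0.5571, 0.2364, 0.0982]
orientation: [-0.163, 3.135, 0.002]
ft_force: [-1.1, 1.7, 6.4]
opening: 0.0443
finger_force: 60.1
```

```bash
python3 -m jog '[[[0,0,0,0,0,-0.4,40],[0,0,0,0,0,-1.2,40],[0,0,0,0,0,-2.2,40],[0,0,0,0,0,-3.4,40],[0,0,0,0,0,-4.6,40],[0,0,0,0.1,-0.8,-5.6,40],[0,0,0.2,0.2,-2,-6.1,40],[0,0,0.4,0.4,-3.5,-6.1,40],[0,0,0.6,0.5,-5,-6.1,40],[0,0,0.8,0.6,-6.5,-6.1,40],[0,0,1,0.8,-8,-6.1,40],[0,0,1.2,1,-9.5,-6.1,40],[0,0,1.36,1.1,-10.7,-6.1,40],[0,0,1.36,1.14,-11.4,-6.1,40],[0,0,1.36,1.14,-11.7,-6.1,40],[0,0,1.36,1.14,-11.7,-6.1,40],[0,0,1.36,1.14,-11.7,-6.1,40]]]'
python3 - <<'E'
from h import *
T=tool();print(T.round(4).tolist());np.save("T2.npy",T)
a=cv2.cvtColor(eyes.camera("wrist"),cv2.COLOR_RGB2BGR);cv2.imwrite("pics/w2.png",a);cv2.imwrite("pics/w2b.png",cv2.resize(a,(800,600),interpolation=cv2.INTER_CUBIC))
E
```

```text
t: 4.15
tool_pos: [0.558, -0.0572, 0.249]
orientation: [-0.06, -3.141, -0.002]
ft_force: [-0.2, 0.4, -3.8]
opening: 0.0444
finger_force: 62.0
[[-0.9993, 0.0381, -0.0001, 0.558], [0.0381, 0.9993, 0.0011, -0.0572], [0.0002, 0.0011, -1.0, 0.249], [0.0, 0.0, 0.0, 1.0]]
```

View pics/w2b.png

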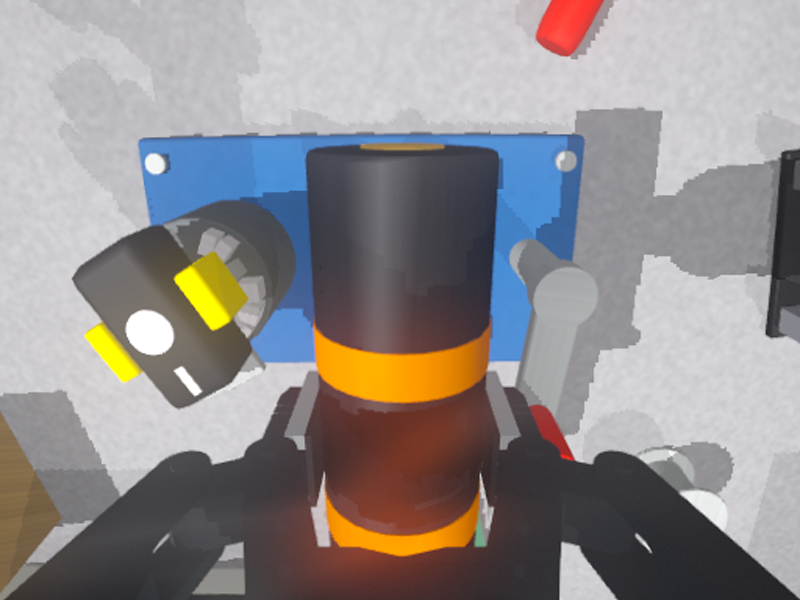

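The barrel is held, its near end's crest at (402,152). Fixture corners are at (140,138) and (584,134), the knob disk at (150,332), the hinge cap at (565,292) and the plate's far edge at row 361.

```bash
python3 - <<'E'
from h import *
T=np.load("T2.npy")
q=lambda a:(np.array(a)+.5)*.64-.5
O=q([[140,139],[584,135],[150,332],[565,292]])
def f(p):
    m=proj("wrist",w(p,[[-.075,-.16,.012],[-.075,.11,.012],[0,-.105,.130],[0,.08,.092]]),T)-O
    a=proj("wrist",w(p,[[.075,-.08,.012],[.075,.055,.012]]),T)[:,1]-q([[0,361],[0,361]])[:,1]
    return np.r_[m.ravel(),a]
r=least_squares(f,[.556,-.06,-.04]);F=r.x;print("fix",F,r.fun.round(1))
def g(p): # barrel in tool frame x,y,z,yaw
    def pts(xx,th): 
        l=np.c_[0*th+xx,.023*np.sin(th),-.023*np.cos(th)];c,s=np.cos(p[3]),np.sin(p[3])
        l=np.c_[c*l[:,0]-s*l[:,1],s*l[:,0]+c*l[:,1],l[:,2]]+p[:3]
        return proj("wrist",l@T[:3,:3].T+T[:3,3],T)
    th=np.linspace(-np.pi,np.pi,361);o=[]
    for xx in(.073,.02):
        u=pts(xx,th)
        o+=[u[:,0].min(),u[:,0].max()]
    e=pts(.075,np.array([0.]))[0,1]; b=pts(.0255,np.array([0.]))[0,1]
    return np.r_[np.array(o)-q([[308,0],[498,0],[315,0],[490,0]])[:,0],e-q([0,151])[1],(b-q([0,378])[1])]
r=least_squares(g,[.002,0,.054,0]);b=r.x;print("bar tool",b,r.fun.round(1))
c=T@np.r_[b[:3],1];print("bar world",c[:3],"yaw",np.arctan2(T[1,0],-T[0,0])*-1, "F yaw",F[2])
d=T[:3,:3].T@(w(F,[[0,0,.05]])[0]-c[:3]);print("shift tool units",d/.025,"turn(world)",F[2],b[3])
E
```

```text
fix [ 0.55614259 -0.05695223 -0.02768963] [-3.3 -0.3  0.8 -1.9  1.1 -1.   0.8  2.6  1.2  0. ]
bar tool [2.50605145e-03 6.11047395e-05 5.25262044e-02 1.58146856e-03] [-1.4  1.4  1.5 -1.5  0.2 -0.2]
bar world [ 0.55552351 -0.05695195  0.19651912] yaw -0.03811454871333955 F yaw -0.02768962956272338
shift tool units [-2.56758431e-02 -5.56260619e-03  5.86075819e+00] turn(world) -0.02768962956272338 0.0015814685556118913
```

```bash
python3 -m jog '[[[0,0,-0.05,-0.03,0,0.8,40],[0,0,-0.05,-0.03,0,2,40],[0,0,-0.05,-0.03,0,3.2,40],[0,0,-0.05,-0.03,0,4.2,40],[0,0,-0.05,-0.03,0,4.9,40],[0,0,-0.05,-0.03,0,5.3,40],[0,0,-0.05,-0.03,0,5.5,40],[0,0,-0.05,-0.03,0,5.6,40],[0,0,-0.05,-0.03,0,5.7,40],[0,0,-0.05,-0.03,0,5.7,40],[0,0,-0.05,-0.03,0,5.7,40]]]'
```

```text
t: 5.12
tool_pos: [0.5597, -0.0583, 0.1074]
orientation: [0.052, 3.139, -0.0]
ft_force: [0.2, 0.3, -2.6]
opening: 0.0443
finger_force: 62.1
```

```bash
python3 -m jog '[[[0,0,0,0.04,0.05,0.05,40],[0,0,0,0.04,0.05,0.1,40],[0,0,0,0.04,0.05,0.14,40],[0,0,0,0.04,0.05,0.17,40],[0,0,0,0.04,0.05,0.17,40]]]'
```

```text
t: 5.53
tool_pos: [0.5581, -0.057, 0.1033]
orientation: [0.053, 3.141, -0.0]
ft_force: [-3.3, 0.7, 7.4]
opening: 0.0446
finger_force: 63.2
```

```bash
python3 -m jog '[[[0,0,0,0,0,0,46],[0,0,0,0,0,0,50],[0,0,0,0,0,0,56],[0,0,0,0,0,0,64],[0,0,0,0,0,0,70],[0,0,0,0,0,-0.4,70],[0,0,0,0,0,-1.2,70],[0,0,0,0,0,-2.2,70],[0,0,0,0,0,-3.4,70],[0,0,0,0,0,-4.6,70],[0,0,0,0,0,-5.4,70],[0,0,0,0,0,-5.8,70],[0,0,0,0,0,-5.8,70]]]'
python3 - <<'E'
from h import *
T=tool();print(T.round(4).tolist());np.save("T3.npy",T)
a=cv2.cvtColor(eyes.camera("wrist"),cv2.COLOR_RGB2BGR);cv2.imwrite("pics/w3.png",a);cv2.imwrite("pics/w3b.png",cv2.resize(a,(800,600),interpolation=cv2.INTER_CUBIC))
E
```

```text
t: 6.62
tool_pos: [0.5595, -0.0569, 0.2502]
orientation: [0.052, 3.136, -0.001]
ft_force: [1.1, 0.0, -0.5]
opening: 0.0701
finger_force: 0.0
[[-0.9994, 0.0331, 0.0054, 0.5595], [0.0331, 0.9995, -0.0005, -0.0569], [-0.0055, -0.0003, -1.0, 0.2502], [0.0, 0.0, 0.0, 1.0]]
```

View pics/w3b.png

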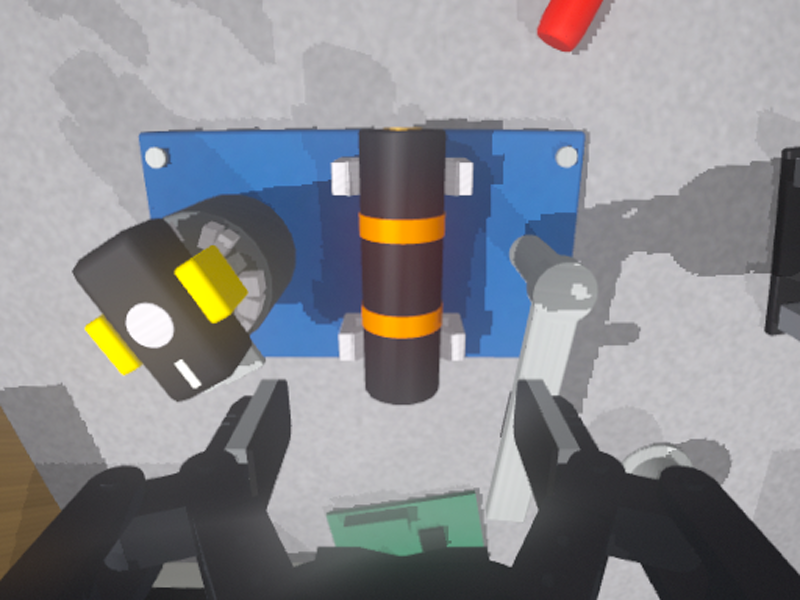

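```bash
python3 - <<'E'
from h import *
T=np.load("T3.npy")
q=lambda a:(np.array(a)+.5)*.64-.5
O=q([[140,133],[584,131],[150,325],[565,287]])
def f(p):
    m=proj("wrist",w(p,[[-.075,-.16,.012],[-.075,.11,.012],[0,-.105,.130],[0,.08,.092]]),T)-O
    a=proj("wrist",w(p,[[.075,-.08,.012],[.075,.055,.012]]),T)[:,1]-q([[0,356],[0,356]])[:,1]
    return np.r_[m.ravel(),a]
r=least_squares(f,[.556,-.06,-.04]);F=r.x;print("fix",F,r.fun.round(1))
px=lambda P:((proj("wrist",P,T)+.5)/.64-.5).round(1).tolist()
print("bar end/bands crest",px(w(F,[[-.075,0,.073],[.075,0,.073],[-.0255,0,.073],[.0255,0,.073]])))
print("V tops",px(w(F,[[x/1e3,-.038,.046] for x in(-59,-41,41,59)])))
K=w(F,[[0,-.105,.112]])[0]
for d in(-1.07,0):
  yw=F[2]+d; print("knob",K,"x axis yaw",yw)
E
```

```text
fix [ 0.55605998 -0.05702063 -0.02592172] [-3.1 -0.3  1.1 -2.2  1.  -0.9  0.5  2.6  1.   0.3]
bar end/bands crest [[400.5, 129.7], [402.6, 405.2], [401.2, 232.0], [401.9, 325.4]]
V tops [[329.9, 160.4], [331.5, 194.1], [338.7, 331.9], [340.1, 359.0]]
knob [ 0.5533385  -0.16198536  0.112     ] x axis yaw -1.0959217167556017
knob [ 0.5533385  -0.16198536  0.112     ] x axis yaw -0.02592171675560166
```

The barrel sits as predicted to within about 1 px (0.5 mm): its ends are at rows 130 and 403 and its bands at 231 and 325. Next I check the joint range for the strap and knob rotations.

```bash
python3 - <<'E'
from h import *
T=np.load("T3.npy");print(robot.state()["q"].round(2))
F=np.array([.5561,-.0572,-.03]);px=lambda P:((proj("wrist",P,T)+.5)/.64-.5).round(0).tolist()
for a in(0.42,.5,.58):
    k=np.array([.5535,-.163,.13]);u=np.array([np.cos(a),np.sin(a),0]);v=np.array([-u[1],u[0],0])
    print(a,px([k,k+.038*u+.018*v,k-.038*u+.018*v,k+.038*u-.018*v,k-.038*u-.018*v]))
# strap: centreline ends at z .086
for a in(1.38,1.46,1.54):
    S=np.sin(a);C=np.cos(a);print(a,px(w(F,[[.05*S,.08-.05*C,.086],[.148*S,.08-.148*C,.086]])), w(F,[[.07*S,.08-.07*C,.1]])[0])
E
```

```text
[ 0.29  0.39 -0.29  1.84  0.14  0.93  1.48]
0.42 [[149.0, 324.0], [233.0, 380.0], [131.0, 225.0], [166.0, 410.0], [62.0, 264.0]]
0.5 [[149.0, 324.0], [237.0, 375.0], [123.0, 226.0], [174.0, 410.0], [59.0, 271.0]]
0.58 [[149.0, 324.0], [240.0, 369.0], [115.0, 227.0], [181.0, 410.0], [56.0, 277.0]]
1.38 [[534.0, 375.0], [489.0, 518.0]] [0.62680028 0.00743353 0.1       ]
1.46 [[542.0, 376.0], [508.0, 520.0]] [0.62780696 0.01294079 0.1       ]
1.54 [[549.0, 377.0], [527.0, 520.0]] [0.62837031 0.01851088 0.1       ]
```

```bash
python3 -m jog '[[[0,0,0.5,-1,1,0,44],[0,0,1.1,-2,2.2,0,44],[0,0,1.1,-2.65,2.87,0,44],[0,0,1.1,-2.65,2.87,0,44],[0,0,1.1,-2.65,2.87,0.3,44],[0,0,1.1,-2.65,2.87,1.2,44],[0,0,1.1,-2.65,2.87,2.2,44],[0,0,1.1,-2.65,2.87,2.9,44],[0,0,1.1,-2.65,2.87,3.2,44],[0,0,1.1,-2.65,2.87,3.28,44],[0,0,1.1,-2.65,2.87,3.28,36],[0,0,1.1,-2.65,2.87,3.28,30],[0,0,1.1,-2.65,2.87,3.28,25],[0,0,1.1,-2.65,2.87,3.28,25]]]'
python3 - <<'E'
from h import *
T=tool();print(T.round(4).tolist());np.save("T4.npy",T)
a=cv2.cvtColor(eyes.camera("wrist"),cv2.COLOR_RGB2BGR);cv2.imwrite("pics/w4.png",a)
E
```

```text
t: 7.83
tool_pos: [0.6273, 0.0124, 0.1664]
orientation: [0.233, 3.131, 0.0]
ft_force: [-0.4, 0.4, 0.6]
opening: 0.025
finger_force: 0.0
[[-0.989, 0.1482, 0.0022, 0.6273], [0.1482, 0.989, 0.0, 0.0124], [-0.0022, 0.0003, -1.0, 0.1664], [0.0, 0.0, 0.0, 1.0]]
```

View pics/w4.png

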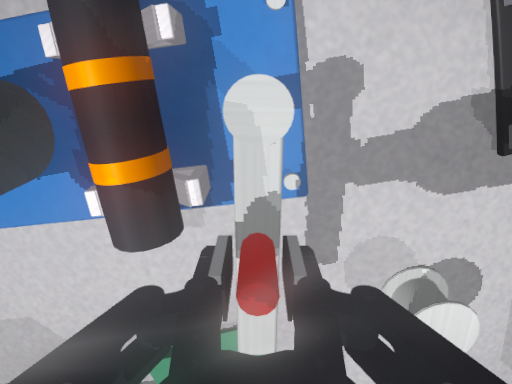

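The handle is centred between the pads at (258,275), with the hinge cap straight along tool x at (258,107). I swing it on the arc.

```bash
python3 -m jog '[[[0,0,0.5,0.004,-0.147,0,25],[0,0,1,0.015,-0.293,0,25],[0,0,2,0.061,-0.582,0,25],[0,0,3,0.137,-0.865,0,25],[0,0,4,0.242,-1.139,0,25],[0,0,5,0.375,-1.4,0,25],[0,0,6,0.535,-1.646,0,25],[0,0,7,0.719,-1.874,0,25],[0,0,8,0.926,-2.081,0,25],[0,0,9,1.154,-2.265,0,25],[0,0,10,1.4,-2.425,0,25],[0,0,11,1.661,-2.558,0,25],[0,0,12,1.935,-2.663,0,25],[0,0,13,2.218,-2.739,0,25],[0,0,13.5,2.36,-2.765,0,25],[0,0,14,2.507,-2.785,0,25],[0,0,14,2.507,-2.785,0,25]]]'
```

```text
t: 9.3
tool_pos: [0.5542, -0.0469, 0.1659]
orientation: [2.271, 2.17, 0.001]
ft_force: [0.3, -0.9, 0.7]
opening: 0.025
finger_force: 0.0
```

```bash
python3 -m jog '[[[0,0,0,0,-0.06,0,25],[0,0,0,0,-0.12,0,25],[0,0,0,0,-0.18,0,25],[0,0,0,0,-0.22,0,25],[0,0,0,0,-0.22,0,25]]]'
```

```text
t: 9.72
tool_pos: [0.5529, -0.0468, 0.1661]
orientation: [2.263, 2.17, 0.01]
ft_force: [12.0, -0.8, -7.8]
opening: 0.0252
finger_force: 5.7
```

```bash
python3 -m jog '[[[0,0,0,0,0.2,0,36],[0,0,0,0,0.2,0,44],[0,0,0,0,0.2,-0.6,44],[0,0,0,0,0.2,-1.6,44],[0,0,0,0,0.2,-2.6,60],[0,0,1,-0.5,0.2,-3.4,85],[0,0,2.1,-1.3,0.25,-3.4,85],[0,0,3.2,-2.2,0.3,-3.4,85],[0,0,4.3,-3.2,0.35,-3.4,85],[0,0,5.4,-4.2,0.4,-3.4,85],[0,0,6.5,-4.64,0.4,-3.4,85],[0,0,7.6,-4.64,0.4,-3.4,85],[0,0,8.7,-4.64,0.4,-3.4,85],[0,0,9.8,-4.64,0.4,-3.4,85],[0,0,9.8,-4.64,0.4,-3.4,85],[0,0,9.8,-4.64,0.4,-3.4,85]]]'
python3 - <<'E'
from h import *
T=tool();print(T.round(4).tolist(),np.arctan2(T[1,1],T[0,1]),robot.state()["q"].round(2));np.save("T5.npy",T)
a=cv2.cvtColor(eyes.camera("wrist"),cv2.COLOR_RGB2BGR);cv2.imwrite("pics/w5.png",a)
b=cv2.cvtColor(eyes.camera("side"),cv2.COLOR_RGB2BGR);cv2.imwrite("pics/s5.png",b)
k=np.array([.5535,-.163,.13]);u=np.array([np.cos(.5),np.sin(.5),0]);v=np.array([-u[1],u[0],0])
print("pred centre,tabs(z.126)",proj("wrist",[k,k-[0,0,.004]+.031*v,k-[0,0,.004]-.031*v],T).round(0).tolist())
cv2.imwrite("pics/m5.png",np.hstack([a,cv2.resize(b[180:330,230:350],(288,360))if 0 else np.vstack([cv2.resize(b[180:330,230:350],(288,360)),np.zeros((24,288,3),np.uint8)])]))
E
```

```text
t: 11.05
tool_pos: [0.5533, -0.163, 0.2499]
orientation: [-3.042, -0.784, 0.002]
ft_force: [-0.5, -0.2, -0.4]
opening: 0.0852
finger_force: 0.0
[[0.8753, 0.4835, -0.0012, 0.5533], [0.4835, -0.8753, 0.0002, -0.163], [-0.001, -0.0008, -1.0, 0.2499], [0.0, 0.0, 0.0, 1.0]] -1.066099777201908 [-0.05  0.41  0.36  1.81 -0.18  0.95 -0.67]
pred centre,tabs(z.126) [[257.0, 212.0], [210.0, 209.0], [304.0, 210.0]]
```

View pics/m5.png

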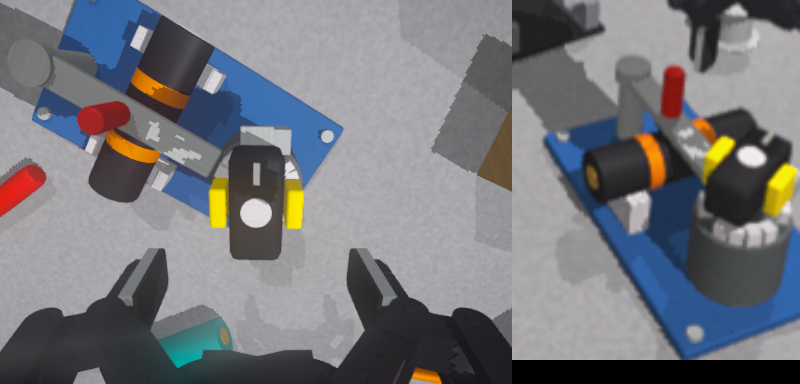

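The knob is centred and aligned: disk at (256,213), tabs at (218,203) and (294,203). The strap lies closed over the middle of the barrel. I descend and pinch.

```bash
python3 -m jog '[[[0,0,0,0,0,0.6,85],[0,0,0,0,0,1.5,85],[0,0,0,0,0,2.3,85],[0,0,0,0,0,2.9,85],[0,0,0,0,0,3.15,85],[0,0,0,0,0,3.2,85],[0,0,0,0,0,3.2,70],[0,0,0,0,0,3.2,62],[0,0,0,0,0,3.2,56],[0,0,0,0,0,3.2,50],[0,0,0,0,0,3.2,46],[0,0,0,0,0,3.2,40],[0,0,0,0,0,3.2,40],[0,0,0,0,0,3.2,40]]]'
```

```text
t: 12.32
tool_pos: [0.554, -0.162, 0.1728]
orientation: [-3.041, -0.779, -0.003]
ft_force: [-6.5, 4.5, 16.3]
opening: 0.0406
finger_force: 32.5
```

```bash
python3 -m jog '[[[0,0,0,0,0,-0.08,38],[0,0,-0.4,0,0,-0.08,38],[0,0,-1,0,0,-0.08,38],[0,0,-1.7,0,0,-0.08,38],[0,0,-2.4,0,0,-0.08,38],[0,0,-3.1,0,0,-0.08,38],[0,0,-3.8,0,0,-0.08,38],[0,0,-4.5,0,0,-0.08,38],[0,0,-5.2,0,0,-0.08,38],[0,0,-5.9,0,0,-0.08,38],[0,0,-6.6,0,0,-0.08,38],[0,0,-7.3,0,0,-0.08,38],[0,0,-8,0,0,-0.08,38],[0,0,-8.7,0,0,-0.08,38],[0,0,-9.2,0,0,-0.08,38],[0,0,-9.7,0,0,-0.08,38],[0,0,-10,0,0,-0.08,38],[0,0,-10,0,0,-0.08,38]]]'
python3 -c "
from h import *
T=tool();s=robot.state();print(np.arctan2(T[1,1],T[0,1]),s['ft_torque'],s['finger_force'])"
```

```text
t: 13.82
tool_pos: [0.5535, -0.1616, 0.1734]
orientation: [-2.242, -2.198, -0.002]
ft_force: [-4.6, 4.2, 7.6]
opening: 0.0389
finger_force: 47.2
-0.019949721396152646 [1.14352771 0.88506126 0.08101287] 47.17517673969269
```

```bash
python3 -m jog '[[[0,0,-0.2,0,0,0,38],[0,0,-0.4,0,0,0,38],[0,0,-0.6,0,0,0,38],[0,0,-0.6,0,0,0,38],[0,0,-0.6,0,0,0,38]]]'
python3 -c "
from h import *
T=tool();s=robot.state();print(np.arctan2(T[1,1],T[0,1]),s['ft_torque'],s['finger_force'])"
```

```text
t: 14.23
tool_pos: [0.5535, -0.1617, 0.1734]
orientation: [-2.179, -2.26, -0.003]
ft_force: [-4.4, 6.2, 7.4]
opening: 0.039
finger_force: 50.4
0.03660334200758498 [ 1.23864473  0.84267891 -1.48722198] 50.383944294881076
```

```bash
python3 -m jog '[[[0,0,0,0,0,0,46],[0,0,0,0,0,0,54],[0,0,0,0,0,0,64],[0,0,0,0,0,0,76],[0,0,0,0,0,0,85],[0,0,0,0,0,0,85],[0,0,0,0,0,0,85],[0,0,0,0,0,-0.5,85],[0,0,0,0,0,-1.5,85],[0,0,0,0,0,-2.5,85],[0,0,0,0,0,-3.5,85],[0,0,0,0,0,-4.2,85],[0,0,0,-1,0,-4.5,85],[0,0,0,-1.5,0,-4.5,85],[0,0,0,-1.5,0,-4.5,85]]]'
python3 - <<'E'
from h import *
T=tool();np.save("T6.npy",T)
a=cv2.cvtColor(eyes.camera("wrist"),cv2.COLOR_RGB2BGR);cv2.imwrite("pics/w6.png",a)
b=cv2.cvtColor(eyes.camera("side"),cv2.COLOR_RGB2BGR);cv2.imwrite("pics/s6.png",b)
cv2.imwrite("pics/m6.png",np.hstack([a,np.vstack([cv2.resize(b[180:330,230:350],(288,360)),np.zeros((24,288,3),np.uint8)])]))
k=np.array([.5535,-.162,.13])
for an in (1.49,1.54,1.59):
    u=np.array([np.cos(an),np.sin(an),0]);v=np.array([u[1],-u[0],0])
    print(an,proj("wrist",[k,k+.038*u+.018*v,k-.038*u+.018*v,k+.038*u-.018*v,k-.038*u-.018*v,k-[0,0,.004]+.031*v,k-[0,0,.004]-.031*v],T).round(0).tolist())
E
```

```text
t: 15.48
tool_pos: [0.5548, -0.2053, 0.286]
orientation: [2.18, 2.257, -0.002]
ft_force: [-0.7, -0.8, 0.2]
opening: 0.0847
finger_force: 0.0
1.49 [[257.0, 135.0], [290.0, 83.0], [275.0, 188.0], [237.0, 77.0], [227.0, 183.0], [299.0, 139.0], [214.0, 129.0]]
1.54 [[257.0, 135.0], [287.0, 82.0], [277.0, 187.0], [234.0, 78.0], [229.0, 184.0], [299.0, 137.0], [214.0, 132.0]]
1.59 [[257.0, 135.0], [284.0, 80.0], [280.0, 186.0], [231.0, 79.0], [232.0, 186.0], [300.0, 135.0], [214.0, 134.0]]
```

View pics/m6.png

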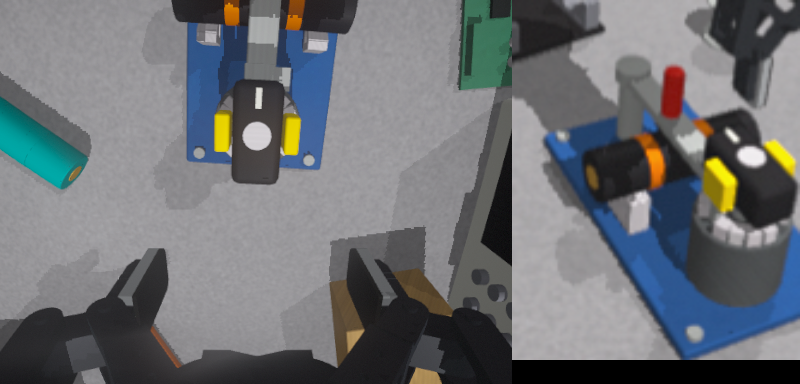

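The knob's bar now points along the fixture's +y, from (257,183) to (258,82). Both tabs are out, with outer edges at columns 214 and 300, which matches the full 62 mm. The strap lies over the barrel, which is still in the V-blocks, and the gripper is clear.

```bash
python3 -c "
from bench import robot
print(robot.job_done())"
```

```text
the job is handed in; nothing more can be done
None
```

I handed the job in at about 15.5 s: the black barrel lies centred in the V-blocks, the strap is closed over it, and the knob is turned to its stop with both tabs out again. The last picture didn't clearly show the hook over the strap, so I take it to be latched from the knob's angle and the tabs. I did not touch the silver barrel or the spool.

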